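# Clamp the glued plaques in the veneer press

### The arm

A 6-joint arm with a two-finger parallel gripper is mounted at the origin on the work surface. World frame = base frame: x ahead of the robot, y to its left, z up, the work surface at z = 0. Lengths are in mm, angles in rad, forces in N, time in s.
With the tool pointing down it reaches from about 325 to 875 mm from the base axis. Payload 4.4 kg.
Tool frame: the origin (TCP) lies on the centre line of the jaws, within the pads' length; the fingertips stand ahead of it and the grasp point (between the pads) lies 6 mm ahead of it (ctrl.tcp_to_tips is the z of the fingertips in the tool frame, in mm); z points along the fingers, y is the line along which they close (so a half turn about z gives the same grasp; the last joint's range is limited). The gripper opens to 85 mm and grips with 20 to 120 N. Pads are 22 mm wide; open, the fingers measure 114 mm over their backs; the gripper's body (76 mm by 85 mm) begins 54 mm behind the grasp point. The pads swing forward as they close: fully open they stand 13 mm farther back than shut.
Start: joints at [1.119, 0.207, 1.542, -0, 1.393, -0.15], TCP at [170.373, 549.182, 256.282] pointing down, gripper open.
Joint ranges: [-2.73, 2.73], [-0.86, 2.22], [0.23, 2.46], [-1.11, 4.25], [0.08, 2.63], [-2.82, 2.82]. Speed limits (rad/s): [2.79, 2.79, 3.14, 3.14, 3.14, 3.14].

### API

Orientations are given as a 3x3 rotation matrix whose columns are the frame's x, y, z axes.
In Python, from plant import ctrl, sensors, optics gives the robot as it stands. Calls block until the motion is done:
- ctrl.move_ptp(position, orientation): joint-space move of the TCP to a pose.
- ctrl.move_l(position, rot=None, vel=150, threshold=None): straight line of the TCP; rot=None keeps the orientation; vel is the mean speed in mm/s. With threshold (N) it stops when the force on the tool has changed by that much, and returns True; else False.
- ctrl.set_joints(angles): joint-space move.
- ctrl.gripper_to(opening, force=None): finger opening in mm; force is the grip in N (None keeps the last); returns when the fingers have stopped.
- ctrl.hold(seconds).
- ctrl.solve_ik(position, orientation): joint angles nearest the present ones, or None.
- sensors.read_state(): the state.
- optics.grab_frame(name): name is "scene" or "top"; returns (picture, depth): 384x512x3 uint8, red, green, blue; 384x512 float32, mm along the optical axis (not along the pixel's ray), 0 where there is no reading.
- optics.camera_params(name): a dict with "mtx" (3x3 intrinsics, pixels), "k1" (the pictures are not rectified: a ray, as slopes to the right and down, at radius r is drawn at 1 + k1 r^2 times it, then the intrinsics apply), "R" (3x3) and "t" (3): a world point X has camera coordinates R X + t. Camera axes: x right, y down, z forward; pixel columns grow to the right and rows downward; lengths in mm; the calibration is good to about 2 mm. A picture is of the moment at which its call begins. camera_params takes no time and is no camera call.
A pose or a line that the arm cannot do raises ctrl.MotionError and nothing moves.
- ctrl.finish_job(): hands the job in; it is judged then, once.
The state is a dict: "t": time; "q": joint angles; "qvel": joint speeds; "tau": joint torques, N m; "eef_pos": TCP position; "eef_rot": TCP orientation; "force": force on the tool from outside, world axes, zero at the start; "wrist_torque": the same for the moment, N m; "grip_width": finger opening in mm; "grasp_force": force on a finger pad.
Only numpy, scipy, OpenCV 4.12 (cv2) and the standard library are available. Lean on these libraries where they do the work, as an engineer would, in place of code of your own. Each camera call takes 0.05 s, during which the arm holds its last target. There are 200 camera calls.

### The job

Slide every freshly glued plaque along the table, never lifting it, straight into the press bay it lies in front of, until its end is home against the rib under the board. Then, using only the wrench on the wing nuts, tighten all four clockwise in cross order (from one nut to its diagonal opposite, then the other pair) in two rounds: first every nut to about half way, and only then every nut right up to its stop, in cross order again. Finally stand the wrench back upright on its cork coaster, without disturbing the other things on the table.

Things in the scene. Friction and masses are not known exactly. Their poses are not given: they have to be found in the camera images.
- press: veneer press fixed to the bench (all sizes in mm): plywood board 264 (its x) x 120 (y), underside 23 and top 39 above the table, on four studs 10 across at x +-112, y +-38. Open on its +y and -y sides; plaques slide in along its y. Origin on the table under the board's middle, z up. The green mat around it is level with the table
- rib (a point): middle of the foot of the steel rib under the board, 24 wide (press y -12 to 12), along the press's x: the end stop for plaques. Four bays, outlined in white on the mat, two on each side, have their middle lines at press x +66 and -66. A plaque home in one has its middle at press y +62 or -62 and still shows 52 of its length outside the board
- plaque_0: loose freshly glued wooden plaque with a blue top panel, 100 (its x) x 44 (y) x 20 high, about 120 g, lying flat on the table outside an empty bay; origin at the middle of its underside. Two to four of the four plaques are present
- plaque_1: loose freshly glued wooden plaque with a red top panel, 100 (its x) x 44 (y) x 20 high, about 120 g, lying flat on the table outside an empty bay; origin at the middle of its underside. Two to four of the four plaques are present
- plaque_2: loose freshly glued wooden plaque with a yellow top panel, 100 (its x) x 44 (y) x 20 high, about 120 g, lying flat on the table outside an empty bay; origin at the middle of its underside. Two to four of the four plaques are present
- plaque_3: loose freshly glued wooden plaque with a white top panel, 100 (its x) x 44 (y) x 20 high, about 120 g, lying flat on the table outside an empty bay; origin at the middle of its underside. Two to four of the four plaques are present
- wings_a: wing nut a at the press's +x +y corner (diagonal partner wings_c): an upright bar 44 long (its x), 6 thick (y), 16 high (z), red tip at +x, on a round hub 24 across and 6 high that sits on the board. Origin: middle of the bar's underside, 45 above the table, on the turning axis. Turns about the vertical only, stiffly (0.15 N m), stays where left, neither rises nor sinks
- wings_b: wing nut b at the press's +x -y corner (diagonal partner wings_d): an upright bar 44 long (its x), 6 thick (y), 16 high (z), red tip at +x, on a round hub 24 across and 6 high that sits on the board. Origin: middle of the bar's underside, 45 above the table, on the turning axis. Turns about the vertical only, stiffly (0.15 N m), stays where left, neither rises nor sinks
- wings_c: wing nut c at the press's -x -y corner (diagonal partner wings_a): an upright bar 44 long (its x), 6 thick (y), 16 high (z), red tip at +x, on a round hub 24 across and 6 high that sits on the board. Origin: middle of the bar's underside, 45 above the table, on the turning axis. Turns about the vertical only, stiffly (0.15 N m), stays where left, neither rises nor sinks
- wings_d: wing nut d at the press's -x +y corner (diagonal partner wings_b): an upright bar 44 long (its x), 6 thick (y), 16 high (z), red tip at +x, on a round hub 24 across and 6 high that sits on the board. Origin: middle of the bar's underside, 45 above the table, on the turning axis. Turns about the vertical only, stiffly (0.15 N m), stays where left, neither rises nor sinks
- nut_a (a joint): turn of wing nut a in rad: grows clockwise seen from above (tightening), 0 to a hard stop at 2.36 (fully tight); starts between 0 and 0.35. At 0 its wings' x axis lies along the press's x
- nut_b (a joint): turn of wing nut b in rad: grows clockwise seen from above (tightening), 0 to a hard stop at 2.36 (fully tight); starts between 0 and 0.35. At 0 its wings' x axis lies along the press's x
- nut_c (a joint): turn of wing nut c in rad: grows clockwise seen from above (tightening), 0 to a hard stop at 2.36 (fully tight); starts between 0 and 0.35. At 0 its wings' x axis lies along the press's x
- nut_d (a joint): turn of wing nut d in rad: grows clockwise seen from above (tightening), 0 to a hard stop at 2.36 (fully tight); starts between 0 and 0.35. At 0 its wings' x axis lies along the press's x
- wrench: wing-nut wrench standing on its slotted steel head, 102 high, 250 g. Head: a disc 45 across over two jaws 44 long (its x), 18 high, with a slot 13 wide and 18 deep between them, open below and at both ends, running along x in line with the T-bar handle. The slot drops over a wing nut's bar till the jaws rest on its hub. Origin: middle of the foot, z up
- wrench_handle (a point): middle of the wrench's orange T-bar handle, 80 (wrench x) x 18 (y) x 18 high, 93 above the foot; shank 14 across below it
- coaster: round cork coaster fixed to the table, 120 across, 3 thick, the wrench's home; origin at the middle of its underside
- drink_bottle: bystander: blue drinking bottle, 68 across, 210 high; origin at the middle of its underside
- soda_can: bystander: red drinks can, 66 across, 120 high; origin at the middle of its underside
- glasses_case: bystander: black round glasses case, 76 across, 39 high; origin at the middle of its underside
- phone: bystander: black phone, 75 x 150 x 9; origin at the middle of its underside
- offcut: bystander: wood offcut 50 x 90 x 20; origin at the middle of its underside

How it is judged:
By the outcome, as a careful person would: the job done as asked, in the order asked, and still so for the second after the job is handed in, with the robot touching nothing.
Of plaque_0, plaque_1, plaque_2, plaque_3 only 2 to 4 are there at a start; the rules pass over those that are not, and their reading is None.
At some moment in a run one of plaque_0, plaque_1, plaque_2, plaque_3, wrench may be knocked a few centimetres aside while the robot is not near it.
It also fails if it takes over 208 s, if anything falls off the work surface, if the arm or the gripper's body presses on something with over 40 N, if the wrist force passes 120 N, or if a joint passes its speed limit or range.

## Working session

There is one attempt and no reset: what is moved stays moved. The work goes in short steps, each a Python script; the robot and the scene stay as the last script left them, time stands still between calls to the robot, and variables do not carry over. Pictures are saved under pics/ and viewed, at most 14 in all, crops included, and the job is handed in when it is done.

```bash
ls; mkdir -p pics; python3 - <<'E'
from plant import ctrl,sensors,optics
import cv2,numpy as np
for n in("scene","top"):
    p,d=optics.grab_frame(n); np.savez(f'pics/{n}0.npz',p=p,d=d)
    cv2.imwrite(f'pics/{n}0.png',cv2.resize(p[:,:,::-1],(800,600),interpolation=cv2.INTER_CUBIC))
    c=optics.camera_params(n); print(n,c, -c['R'].T@c['t'])
print(sensors.read_state()['t'],ctrl.tcp_to_tips)
E
```

```text
pics
scene {'mtx': array([[397.29928291,   0.        , 256.60343968],
       [  0.        , 397.29928291, 192.99989626],
       [  0.        ,   0.        ,   1.        ]]), 'k1': -0.091666068753587, 'R': array([[-0.61972253,  0.78480321, -0.00528286],
       [ 0.51486552,  0.40146655, -0.75745502],
       [-0.59233223, -0.4721319 , -0.65286598]]), 't': array([ 346.96777244, -222.27720986, 1486.75340058])} [1210.11858045  518.87915875  804.11871459]
top {'mtx': array([[496.47848648,   0.        , 245.78636556],
       [  0.        , 496.47848648, 186.01892118],
       [  0.        ,   0.        ,   1.        ]]), 'k1': -0.08617766780394742, 'R': array([[-0.02144959, -0.99975748,  0.00498966],
       [-0.98255548,  0.02015784, -0.18487397],
       [ 0.18472855, -0.00886808, -0.98274957]]), 't': array([  10.6330511 ,  585.38167324, 1284.16602813])} [ 338.17591797   10.21853246 1370.18239042]
0.1 25.0
```

View pics/scene0.png

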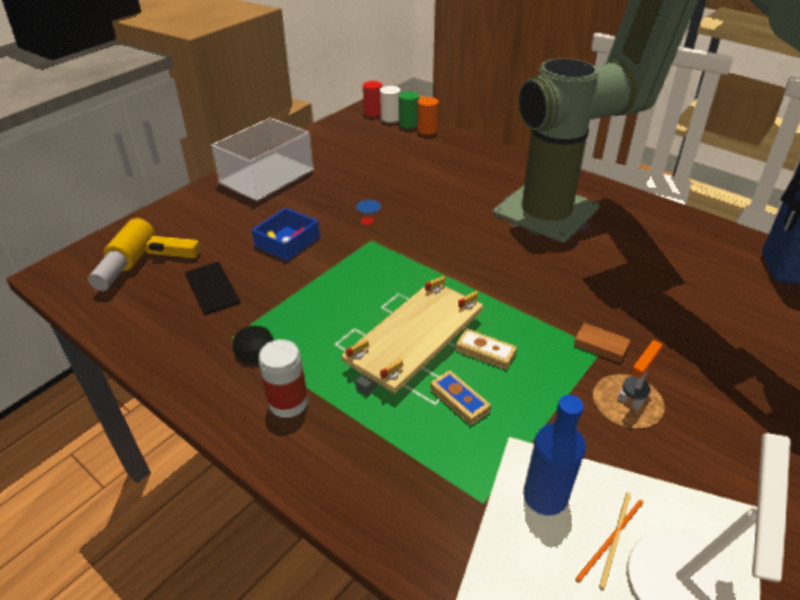

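View pics/top0.png

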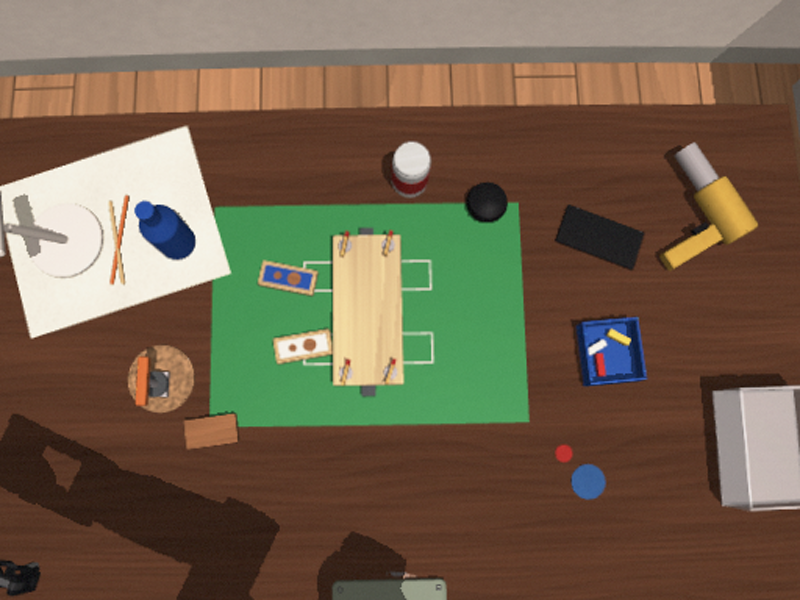

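The scene view shows four nuts on the board and blue and white plaques on one side (blue at (460,395), white at (487,348)). It also shows the wrench on its coaster at (630,395). In the top view, blue is at (287,278), white at (303,346), the board spans (333..402, 235..384), and the wrench handle is at (142,380).

```bash
cat > h.py <<'E'
from plant import ctrl,sensors,optics
import cv2,numpy as np
def ray(cam,uv):
    c=optics.camera_params(cam); K=c['mtx']; uv=np.atleast_2d(np.float64(uv))
    n=cv2.undistortPoints(uv.reshape(-1,1,2),K,np.array([c['k1'],0,0,0.])).reshape(-1,2)
    d=np.c_[n,np.ones(len(n))]@c['R']; return -c['R'].T@c['t'],d
def onz(cam,uv,z):
    o,d=ray(cam,uv); return o+d*((z-o[2])/d[:,2])[:,None]
def proj(cam,X):
    c=optics.camera_params(cam)
    return cv2.projectPoints(np.atleast_2d(np.float64(X)),cv2.Rodrigues(c['R'])[0],c['t'],c['mtx'],np.array([c['k1'],0,0,0.]))[0].reshape(-1,2)
def hsv(p): return cv2.cvtColor(p,cv2.COLOR_RGB2HSV)
def mask(p,lo,hi): return cv2.inRange(hsv(p),lo,hi)
def blobs(m,amin=10):
    out=[]
    for c in cv2.findContours(m,cv2.RETR_EXTERNAL,cv2.CHAIN_APPROX_NONE)[0]:
        b=np.zeros_like(m); cv2.drawContours(b,[c],-1,255,-1)
        ys,xs=np.nonzero(b&m)
        if len(xs)>=amin: out.append((len(xs),xs.mean(),ys.mean(),c))
    return sorted(out,key=lambda b:-b[0])
def shot(cam,box,name,s=6):
    p,d=optics.grab_frame(cam); x0,y0,x1,y1=box
    cv2.imwrite(f'pics/{name}.png',cv2.resize(p[y0:y1,x0:x1,::-1],None,fx=s,fy=s,interpolation=cv2.INTER_CUBIC)); return p,d
E
python3 - <<'E'
from h import *
for n,(x0,y0,x1,y1),s in(("top",(75,140,275,285),4),("scene",(205,165,435,285),3.4)):
    p=np.load(f'pics/{n}0.npz')['p']
    cv2.imwrite(f'pics/{n}c.png',cv2.resize(p[y0:y1,x0:x1,::-1],None,fx=s,fy=s,interpolation=cv2.INTER_CUBIC))
p=np.load('pics/top0.npz')['p']
H=hsv(p)
for u,v in((235,195),(190,220),(93,243),(185,177),(195,222),(150,200),(220,157),(101,250)):print(u,v,H[v,u])
E
```

```text
235 195 [ 19  90 234]
190 220 [ 18  13 246]
93 243 [ 10 182 195]
185 177 [ 12 143 160]
195 222 [ 12 144 166]
150 200 [ 66 136 150]
220 157 [ 19 137 224]
101 250 [90  3 86]
```

View pics/topc.png

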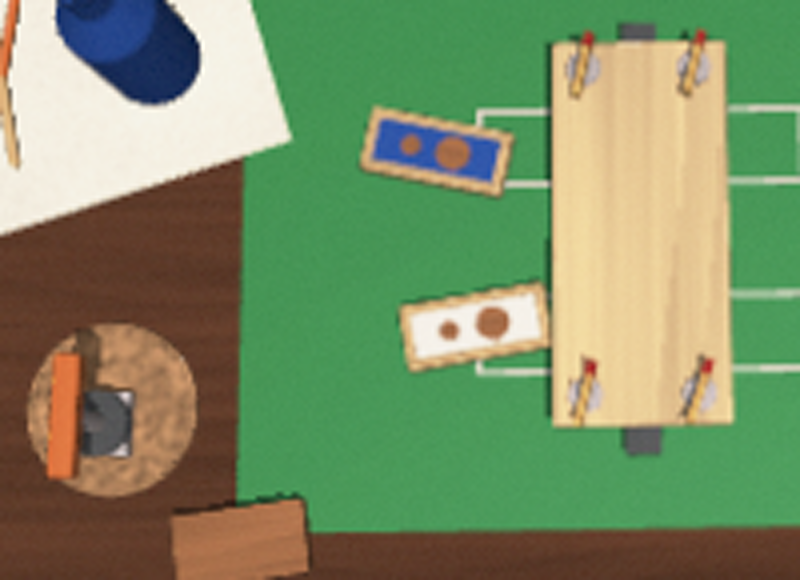

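View pics/scenec.png

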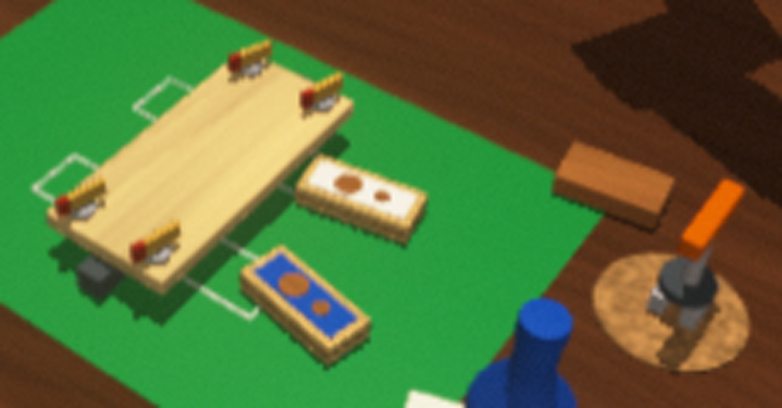

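The crops show the red tips at the far end of every bar, so press +x points away from the robot. Both plaques are on the +y side: blue in the +66 bay and white in the -66 bay. The wrench slot lies roughly along world x.

```bash
cat > meas.py <<'E'
from h import *
def rect(pts):
    (c,s,_)=cv2.minAreaRect(np.float32(pts[:,:2])); b=cv2.boxPoints(cv2.minAreaRect(np.float32(pts[:,:2])))
    e=[b[1]-b[0],b[2]-b[1]]; i=int(np.linalg.norm(e[1])>np.linalg.norm(e[0])); d=e[i]
    return np.array(c),sorted(s),np.arctan2(d[1],d[0])
def big(m,near=None):
    return max(cv2.findContours(m,cv2.RETR_EXTERNAL,cv2.CHAIN_APPROX_NONE)[0],key=cv2.contourArea).reshape(-1,2)
def board(p):
    m=mask(p,(14,70,120),(28,200,255)); m=cv2.morphologyEx(m,cv2.MORPH_CLOSE,np.ones((7,7))); m=cv2.morphologyEx(m,cv2.MORPH_OPEN,np.ones((21,21)))
    return big(m)
def plaques(p,cam='top'):
    c=optics.camera_params(cam); out={}
    h=hsv(p); g=cv2.inRange(h,(50,80,40),(80,255,255))
    for k,lo,hi in(('blue',(108,120,100),(125,255,255)),('white',(0,0,190),(180,45,255))):
        m=cv2.inRange(h,lo,hi)
        for a,u,v,ct in blobs(m,60):
            P=onz(cam,ct.reshape(-1,2),20); r=rect(P)
            out.setdefault(k,[]).append((a,np.round(r[0],1),np.round(r[1],1),round(r[2],3)))
    return out
def wrench(p,cam,z):
    m=mask(p,(3,165,120),(13,255,255)); 
    for a,u,v,ct in blobs(m,30):
        r=rect(onz(cam,ct.reshape(-1,2),z)); print(cam,'orange',a,round(u),round(v),r)
E
python3 - <<'E'
from meas import *
p=np.load('pics/top0.npz')['p'];ps=np.load('pics/scene0.npz')['p']
ct=board(p); P=onz('top',ct,39); print('board',rect(P), P[:,:2].min(0),P[:,:2].max(0))
ct=board(ps); print('board s',rect(onz('scene',ct,39)))
for n,im in(('top',p),('scene',ps)):
    for k,v in plaques(im,n).items():
        for b in v:
            if 60<b[2][1]<130: print(n,k,b)
    wrench(im,n,105)
    m=mask(im,(0,170,90),(4,255,255))|mask(im,(174,170,90),(180,255,255))
    for a,u,v,c in blobs(m,4): print(n,'red',a,onz(n,(u,v),56).round(1))
    m=mask(im,(8,60,90),(20,190,255))
    for a,u,v,c in blobs(m,300)[:6]: print(n,'cork?',a,u,v,rect(onz(n,c.reshape(-1,2),3)))
d=np.load('pics/top0.npz')['d']
# depth sanity: board middle, plaque
def dep(u,v):
    o,r=ray('top',(u,v)); return o+r[0]*d[v,u]
for u,v in((235,195),(190,220),(185,173),(150,200),(91,243)): print(dep(u,v).round(1))
E
```

```text
board (array([559.39263916,  28.64446259]), [118.70925903320312, 262.8032531738281], np.float32(-0.009505225)) [427.44372497 -30.22275425] [691.08944925  89.23289624]
board s (array([1173.32189941, -126.23101807]), [174.25404357910156, 276.016357421875], np.float32(0.9883755))
top blue (858, array([ 477.5, -404.2]), array([102. , 112.2]), np.float32(0.07))
top blue (353, array([720.9, 402.1]), array([62.7, 67.9]), np.float32(-0.811))
top white (366, array([839.1, -58.1]), array([60.4, 60.6]), np.float32(-0.019))
top white (258, array([497.7, 143.4]), array([30.1, 85.3]), np.float32(-1.417))
top white (61, array([ 822.9, -595.4]), array([ 8.8, 73.7]), np.float32(0.496))
top orange 214 90 244 (array([434.72381592, 399.8180542 ]), [18.114059448242188, 79.34131622314453], np.float32(-0.027793577))
top orange 59 78 142 (array([704.82940674, 443.15084839]), [5.546141147613525, 88.51763916015625], np.float32(-0.1290175))
top orange 30 73 171 (array([626.82293701, 452.32275391]), [4.3295698165893555, 51.40458679199219], np.float32(-0.10773808))
top red 106 [[ 302.8 -295.5   56. ]]
top red 64
[... 2466 characters left out ...]
5449300448 75.43300158661474 (array([ -200.75057983, -1273.93164062]), [745.0769653320312, 2608.4970703125], np.float32(1.1814679))
scene cork? 5578 426.18590892793117 277.5292219433489 (array([446.25317383, 474.28649902]), [245.65725708007812, 331.21923828125], np.float32(-1.269488))
scene cork? 2411 469.89133139776027 191.68851099128992 (array([ 49.08563232, 442.65713501]), [229.59976196289062, 325.1767272949219], np.float32(-1.4761829))
scene cork? 1523 295.91923834537096 178.61260669730794 (array([356.63217163, -90.2116394 ]), [74.22061920166016, 926.7603149414062], np.float32(-1.5290505))
[564.3  28.1  38.1]
[500.3 152.3  22.3]
[632.4 166.4  19.4]
[561.1 266.4   2.2]
[435.9 398.1 104.4]
```

```bash
cat >> meas.py <<'E'
def plaque_rects(p):
    "wood+panel against the green mat, top view, +y side of the board"
    h=hsv(p); m=255-cv2.inRange(h,(45,60,20),(85,255,255)); 
    q=proj('top',[[700,300,0],[700,92,20],[420,92,20],[420,300,0]])
    out={}
    for k,lo,hi in(('blue',(105,90,60),(130,255,255)),('white',(0,0,180),(180,60,255))):
        mm=cv2.inRange(h,lo,hi)
        for a,u,v,ct in blobs(mm,120):
            P=onz('top',(u,v),20)[0]
            if 400<P[0]<720 and 60<P[1]<300:
                r=rect(onz('top',ct.reshape(-1,2),20))
                if r[1][1]<100: out[k]=(r,P.round(1))
    return out
def nuts(p,cam='top',z=57):
    "red tips and gold bars near each expected nut, after the press pose"
    h=hsv(p); res={}
    C,yaw=PRESS; R=np.array([[np.cos(yaw),-np.sin(yaw)],[np.sin(yaw),np.cos(yaw)]])
    for n,x,y in(('a',112,38),('b',112,-38),('c',-112,-38),('d',-112,38)):
        c=C+R@[x,y]; uv=proj(cam,[*c,z])[0]
        m=((h[...,0]<8)|(h[...,0]>172))&(h[...,1]>150)&(h[...,2]>70)
        yy,xx=np.nonzero(m); k=np.hypot(xx-uv[0],yy-uv[1])<17; 
        t=onz(cam,(xx[k].mean(),yy[k].mean()),z)[0,:2] if k.any() else c*np.nan
        d=t-c; res[n]=(c.round(1),d.round(1),round(float(np.hypot(*d)),1),round(float(-(np.arctan2(d[1],d[0])-yaw)),3),int(k.sum()))
    return res
PRESS=(np.array([559.4,28.6]),-0.0095)
E
python3 - <<'E'
from meas import *
p=np.load('pics/top0.npz')['p'];ps=np.load('pics/scene0.npz')['p']
print(plaque_rects(p))
print(nuts(p)); print(nuts(ps,'scene'))
# bay lines on z=0: white thin lines at -y side
m=mask(p,(0,0,150),(180,80,255))|mask(p,(30,0,150),(90,90,255))
for a,u,v,c in blobs(m,15):
    P=onz('top',c.reshape(-1,2),0)
    if 430<P[:,0].mean()<700 and P[:,1].mean()<300 and P[:,1].mean()>-150: print('line',a,P[:,:2].min(0).round(1),P[:,:2].max(0).round(1))
# rib ends dark
m=mask(p,(0,0,20),(180,80,110))
for a,u,v,c in blobs(m,15):
    P=onz('top',(u,v),10)[0]
    if 380<P[0]<740 and -20<P[1]<80: print('rib',a,P.round(1), rect(onz('top',c.reshape(-1,2),10)))
# coaster by circle
g=mask(p,(8,60,110),(20,170,255)); x0,y0=60,205; 
for a,u,v,c in blobs(g[205:275,75:135].copy(),100): 
    (cx,cy),r=cv2.minEnclosingCircle(c); print('coaster',a,onz('top',(cx+75,cy+205),3),r)
uv=proj('top',[[*PRESS[0]+[112,38],57]])[0]; print(uv)
E
```

```text
{'blue': ((array([624.74053955, 186.96476746]), [27.1617431640625, 48.10791778564453], np.float32(1.350415)), array([625.2, 189.2,  20. ])), 'white': ((array([497.58102417, 143.20440674]), [31.195629119873047, 86.59786987304688], np.float32(-1.4127313)), array([497.3, 144. ,  20. ]))}
{'a': (array([671.8,  65.5]), array([16.9, -3.3]), 17.2, 0.185, 5), 'b': (array([671. , -10.5]), array([16.6, -3.5]), 17.0, 0.199, 6), 'c': (array([447. ,  -8.3]), array([16.1, -5.2]), 16.9, 0.306, 7), 'd': (array([447.8,  67.7]), array([15.8, -4.5]), 16.5, 0.265, 7)}
{'a': (array([671.8,  65.5]), array([15.1, -2.2]), 15.2, 0.138, 8), 'b': (array([671. , -10.5]), array([15.2, -3.1]), 15.6, 0.194, 6), 'c': (array([447. ,  -8.3]), array([17.5, -2.3]), 17.7, 0.123, 7), 'd': (array([447.8,  67.7]), array([18.3, -0.9]), 18.3, 0.041, 11)}
line 318 [478.4  99.2] [521.7 190.9]
line 149 [463.  -87.3] [544.1 -31.2]
line 131 [595.1 -88.4] [661.5 -31.5]
line 41 [641.8  97.9] [653.5 146.1]
line 38 [465.8  99.5] [474.9 143.7]
line 29 [437.5  55.5] [459.5  66.7]
line 28 [438.6 -21.8] [457.9 -10.4]
line 28 [601.5 137.7] [617.4 213.9]
line 28 [669.3  55. ] [692.6  66.6]
line 24 [670.6 -21.8] [691.1 -12.9]
line 22 [597.8  95.5] [601.2 123.6]
line 21 [639.4 160.2] [649.1 214.1]
line 16 [443.3  74.7] [459.8  80.4]
line 15 [672.5  72. ] [692.9  80.7]
rib 56 [418.   31.2  10. ] (array([417.07904053,  31.15235138]), [16.302730560302734, 21.824499130249023], np.float32(1.5515655))
rib 36 [705.4  28.9  10. ] (array([705.44641113,  28.92481613]), [8.777731895446777, 22.674819946289062], np.float32(1.5503645))
coaster 813 [[445.37286185 396.19457694   3.        ]] 21.91765022277832
coaster 146 [[453.41680775 433.70671176   3.        ]] 16.86722755432129
coaster 118 [[367.07726249 330.5322117    3.        ]] 8.867151260375977
[220.06281391 155.36351381]
```

```bash
cat >> meas.py <<'E'
def plaque2(p):
    h=hsv(p); out={}
    for k,lo,hi in(('blue',(105,90,60),(130,255,255)),('white',(0,0,180),(180,60,255))):
        mm=cv2.inRange(h,lo,hi); r=mm*0
        q=proj('top',[[700,270,0],[700,95,20],[425,95,20],[425,270,0]]) 
        cv2.fillPoly(r,[q.astype(np.int32)],255); mm&=r; mm=cv2.morphologyEx(mm,cv2.MORPH_OPEN,np.ones((4,4)))
        yy,xx=np.nonzero(mm)
        if len(xx)<50: continue
        P=onz('top',np.c_[xx,yy],20); R=rect(P); out[k]=(R[0].round(1),np.round(R[1],1),round((R[2]+np.pi/2+np.pi/2)%np.pi-np.pi/2,3),len(xx))
    return out   # angle: yaw offset of long axis from world y
E
python3 - <<'E'
from meas import *
p=np.load('pics/top0.npz')['p']; print(plaque2(p))
s=sensors.read_state(); print(s['eef_rot'].round(2),s['force'],s['grip_width'])
def Rz(a): # tool down, tool x at yaw a
    c,s=np.cos(a),np.sin(a); return np.array([[c,s,0],[s,-c,0],[0,0,-1.]])
for pos in([434,400,100],[560,400,150],[672,66,150],[447,-8,150],[671,-10,150],[448,68,150]):
    for a in np.arange(-np.pi,np.pi+.1,np.pi/4):
        q=ctrl.solve_ik(np.array(pos,float),Rz(a)); print(pos,round(a,2),None if q is None else np.round(q,2)[[0,3,5]])
E
```

```text
{'blue': (array([618. , 167.2]), array([27.1, 82.8]), np.float32(-0.22), 159), 'white': (array([494.8, 140.5]), array([30.9, 86.6]), np.float32(0.156), 234)}
[[-0.96  0.3  -0.  ]
 [ 0.3   0.96 -0.  ]
 [ 0.   -0.   -1.  ]] [-0.34425752  0.6360323  -0.49482068] 85.04299311946846
[434, 400, 100] -3.14 [ 0.6  -0.   -0.97]
[434, 400, 100] -2.36 [ 0.6  -0.   -1.76]
[434, 400, 100] -1.57 [ 0.6  -0.   -2.54]
[434, 400, 100] -0.79 None
[434, 400, 100] 0.0 [ 0.6  -0.    2.17]
[434, 400, 100] 0.79 [ 0.6  -0.    1.38]
[434, 400, 100] 1.57 [ 0.6 -0.   0.6]
[434, 400, 100] 2.36 [ 0.6  -0.   -0.19]
[434, 400, 100] 3.14 [ 0.6  -0.   -0.97]
[560, 400, 150] -3.14 [ 0.49 -0.   -1.08]
[560, 400, 150] -2.36 [ 0.49 -0.   -1.86]
[560, 400, 150] -1.57 [ 0.49 -0.   -2.65]
[560, 400, 150] -0.79 None
[560, 400, 150] 0.0 [ 0.49 -0.    2.07]
[560, 400, 150] 0.79 [ 0.49 -0.    1.28]
[560, 400, 150] 1.57 [ 0.49 -0.    0.49]
[560, 400, 150] 2.36 [ 0.49 -0.   -0.29]
[560, 400, 150] 3.14 [ 0.49 -0.   -1.08]
[672, 66, 150] -3.14 [-0.03 -0.   -1.6 ]
[672, 66, 150] -2.36 [-0.03 -0.   -2.39]
[672, 66, 150] -1.57 None
[67
[... 589 characters left out ...]
, -10, 150] -3.14 [-0.14 -0.   -1.71]
[671, -10, 150] -2.36 [-0.14 -0.   -2.5 ]
[671, -10, 150] -1.57 None
[671, -10, 150] -0.79 [-0.14 -0.    2.21]
[671, -10, 150] 0.0 [-0.14 -0.    1.43]
[671, -10, 150] 0.79 [-0.14 -0.    0.64]
[671, -10, 150] 1.57 [-0.14 -0.   -0.14]
[671, -10, 150] 2.36 [-0.14 -0.   -0.93]
[671, -10, 150] 3.14 [-0.14 -0.   -1.71]
[448, 68, 150] -3.14 [-0.04 -0.   -1.61]
[448, 68, 150] -2.36 [-0.04 -0.   -2.4 ]
[448, 68, 150] -1.57 None
[448, 68, 150] -0.79 [-0.04 -0.    2.32]
[448, 68, 150] 0.0 [-0.04 -0.    1.53]
[448, 68, 150] 0.79 [-0.04 -0.    0.74]
[448, 68, 150] 1.57 [-0.04 -0.   -0.04]
[448, 68, 150] 2.36 [-0.04 -0.   -0.83]
[448, 68, 150] 3.14 [-0.04 -0.   -1.61]
```

```bash
sed -i 's/np.ones((4,4))/np.ones((3,3))/' meas.py; sed -i 's/^PRESS=.*/PRESS=(np.array([559.4,29.2]),-0.009)/' meas.py
cat > act.py <<'E'
from meas import *
def Rz(a):
    c,s=np.cos(a),np.sin(a); return np.array([[c,s,0],[s,-c,0],[0,0,-1.]])
C,YAW=PRESS; PR=np.array([[np.cos(YAW),-np.sin(YAW)],[np.sin(YAW),np.cos(YAW)]])
def pw(x,y): return C+PR@[x,y]
def V(xy,z): return np.array([xy[0],xy[1],z],float)
def st(msg=''):
    s=sensors.read_state(); print(msg,'t',round(s['t'],1),'pos',s['eef_pos'].round(1),'F',s['force'].round(1),'Mz',round(s['wrist_torque'][2],2),'grip',round(s['grip_width'],1),round(s['grasp_force'],1)); return s
OUT=25
def slide(c,s,bx,z=27):
    "grip plaque (middle c, long axis s off world y), align outside bay bx, push home"
    a=np.pi/2+s; d=np.array([np.cos(a),np.sin(a)]); g=np.array(c)+OUT*d
    ctrl.gripper_to(66,30)
    ctrl.move_ptp(V(g,130),Rz(a)); ctrl.move_l(V(g,z),vel=120); st('down')
    ctrl.gripper_to(30,30); st('gripped')
    t=np.pi/2+YAW; y0=max((PR.T@(np.array(c)-C))[1],114)
    ctrl.move_l(V(pw(bx,y0+OUT),z),rot=Rz(t),vel=40); st('aligned')
    hit=ctrl.move_l(V(pw(bx,62+OUT+3),z),vel=60,threshold=20); 
    hit=hit or ctrl.move_l(V(pw(bx,62+OUT-6),z),vel=10,threshold=8); s=st(f'hit {hit}')
    print('press xy of plaque middle',(PR.T@(s['eef_pos'][:2]-C)-[0,OUT]).round(1))
    ctrl.gripper_to(62); ctrl.move_l(V(s['eef_pos'][:2],130),vel=150)
E
python3 - <<'E'
from act import *
p,d=optics.grab_frame('top'); r=plaque2(p); print(r)
c,_,s,_=r['white']; slide(c,s,-66)
E
```

```text
{'blue': (array([620.9, 170. ]), array([27.2, 82.9]), np.float32(-0.22), 167), 'white': (array([497.6, 143.2]), array([31. , 86.6]), np.float32(0.156), 262)}
down t 3.4 pos [494.5 168.1  27.7] F [0.3 0.4 1. ] Mz 0.02 grip 66.2 0.0
gripped t 3.7 pos [494.6 168.1  28.1] F [-1.2  0.3  4.5] Mz -0.03 grip 43.4 31.2
aligned t 4.0 pos [495.9 169.   28.1] F [ 0.3 -0.1  6.9] Mz -0.09 grip 43.6 31.4
hit True t 5.5 pos [495.4 116.6  28.2] F [-0.2  1.2  3. ] Mz 0.11 grip 43.3 30.6
press xy of plaque middle [-64.8  61.8]
```

```bash
python3 - <<'E'
from act import *
p,d=optics.grab_frame('top'); r=plaque2(p); print(r)
c,_,s,_=r.get('blue',((620.9,170.),0,-.22,0)); slide(c,s,66,28)
ctrl.move_ptp(V((430,330),230),Rz(np.pi))
p,d=shot('top',(105,140,285,260),'t1',4.4); print(plaque2(p)); wrench(p,'top',105)
st()
E
```

```text
{'blue': (array([628.5, 190. ]), array([19.9, 41.8]), np.float32(-0.021), 84)}
down t 8.7 pos [629.9 215.2  29.1] F [ 0.2 -0.4  0.6] Mz -0.06 grip 65.7 0.0
gripped t 9.0 pos [630.2 215.3  29.8] F [-1.   0.1  5.7] Mz -0.07 grip 44.9 29.7
aligned t 9.2 pos [628.9 215.4  29.8] F [ 1.5 -0.2  6.1] Mz 0.05 grip 44.5 29.4
hit True t 10.5 pos [627.8 138.9  29.9] F [0.5 2.6 3. ] Mz 0.13 grip 44.6 29.5
press xy of plaque middle [67.5 85.3]
{'blue': (array([624.9, 114.1]), array([26.7, 41.3]), np.float32(-0.243), 101), 'white': (array([497.1, 114.3]), array([27.5, 38.6]), np.float32(-0.02), 148)}
top orange 58 78 142 (array([704.82940674, 443.15084839]), [5.546141147613525, 88.51763916015625], np.float32(-0.1290175))
top orange 30 73 171 (array([626.78656006, 452.19320679]), [4.0239949226379395, 51.403072357177734], np.float32(-0.12012784))
 t 12.8 pos [430.4 329.3 229. ] F [-0.4  0.4  0.3] Mz 0.0 grip 62.2 0.0
```

View pics/t1.png

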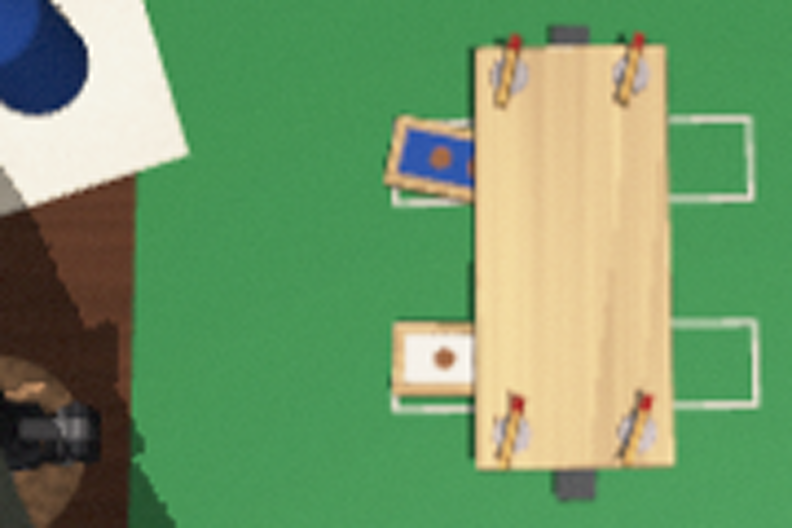

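The picture shows white home and square at (433,360). Blue is tilted in its bay at (430,158), because I measured it while the arm covered part of it. I'll grip it again, draw it out, square it and push it home.

```bash
python3 - <<'E'
from act import *
slide((619.7,92.5),-0.23,65.0,28)
ctrl.move_ptp(V((430,250),330),Rz(np.pi))
p,d=shot('top',(60,140,285,280),'t2',3.5); print(plaque2(p)); wrench(p,'top',105)
print(nuts(p))
st()
E
```

```text
down t 15.2 pos [626.3 117.   29. ] F [-0.9 -0.1  0.1] Mz 0.02 grip 65.8 0.0
gripped t 15.5 pos [626.4 117.   29.5] F [-0.5  1.1  5.5] Mz -0.06 grip 43.4 31.5
aligned t 17.0 pos [627.  166.9  29.4] F [-1.2 -1.3  4.8] Mz 0.11 grip 43.1 31.4
hit True t 18.6 pos [626.4 114.3  29.5] F [-0.3  0.1  3.7] Mz 0.02 grip 43.1 31.2
press xy of plaque middle [66.2 60.7]
{'blue': (array([627. , 113.5]), array([25.6, 33.8]), np.float32(-0.021), 93), 'white': (array([497.1, 114.3]), array([27.5, 38.6]), np.float32(-0.02), 148)}
top orange 90 90 253 (array([410.39178467, 400.63296509]), [18.115964889526367, 30.483781814575195], np.float32(-0.0141901905))
top orange 58 78 142 (array([704.84100342, 443.30471802]), [5.478708267211914, 88.52518463134766], np.float32(-0.124772154))
top orange 31 73 171 (array([626.81274414, 452.4078064 ]), [4.457002639770508, 51.40315628051758], np.float32(-0.11994228))
{'a': (array([671.7,  66.2]), array([16.9, -4. ]), 17.4, 0.222, 5), 'b': (array([671.1,  -9.8]), array([16.6, -4.2]), 17.1, 0.237, 6), 'c': (array([447.1,  -7.8]), array([16.1, -5.8]), 17.1, 0.337, 7), 'd': (array([447.7,  68.2]), array([15.9, -5. ]), 16.6, 0.296, 7)}
 t 21.0 pos [430.1 249.5 328.5] F [ 0.   0.3 -0.4] Mz -0.02 grip 62.4 0.0
```

View pics/t2.png

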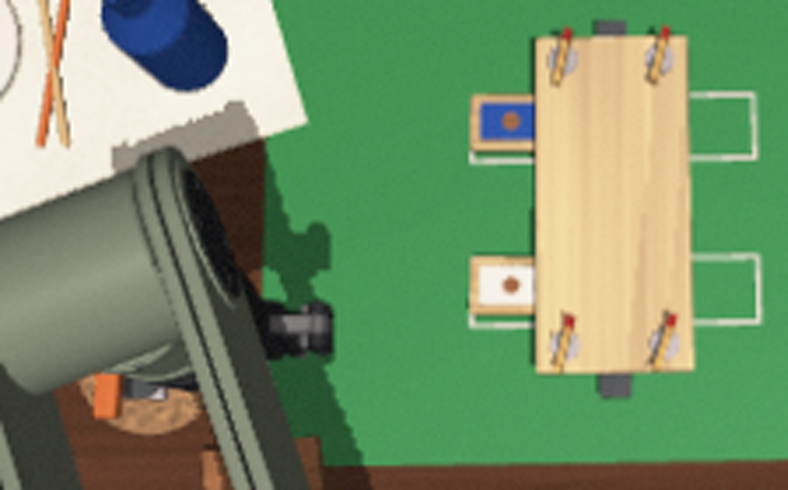

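Both plaques are now square and home: blue at (503,122) and white at (503,285). Next I'll fetch the wrench; its visible handle end hasn't moved.

```bash
cat >> act.py <<'E'
NUT=dict(a=pw(112,38),b=pw(112,-38),c=pw(-112,-38),d=pw(-112,38))
ZG=None
E
python3 - <<'E'
from act import *
a=np.pi-0.028; h=(434.7,399.8)
ctrl.gripper_to(50,80)
ctrl.move_ptp(V((440,380),260),Rz(a)); ctrl.move_l(V(h,170),vel=200); ctrl.move_l(V(h,102),vel=80,threshold=10); st('down')
ctrl.gripper_to(5,80); s=st('grip')
ctrl.move_l(V(s['eef_pos'][:2],s['eef_pos'][2]+110),vel=120); s=st('up')
b=np.pi+YAW-.2
ctrl.move_ptp(V(NUT['a'],195),Rz(b)); s=st('over a'); print(NUT)
print('yaw',np.arctan2(s['eef_rot'][1,0],s['eef_rot'][0,0])-np.pi*1)
p,d=shot('scene',(205,90,345,270),'s3',3.3)
p,d=shot('top',(150,120,290,270),'t3',4)
cv2.imwrite('pics/st3.png',np.hstack([cv2.resize(cv2.imread('pics/s3.png'),(466,600)),cv2.resize(cv2.imread('pics/t3.png'),(334,358)) if 0 else cv2.copyMakeBorder(cv2.resize(cv2.imread('pics/t3.png'),(334,358)),0,242,0,0,cv2.BORDER_CONSTANT)]))
E
```

```text
down t 23.5 pos [435.2 400.1 102.5] F [0.  0.9 0.6] Mz 0.0 grip 49.9 0.0
grip t 23.9 pos [435.3 400.  102.9] F [ 0.3 -1.3  2.9] Mz 0.03 grip 16.6 78.8
up t 25.0 pos [434.5 399.5 211.6] F [ 0.2  0.1 -2.3] Mz -0.01 grip 16.5 78.1
over a t 26.5 pos [671.3  67.8 195. ] F [-0.  -0.  -1.6] Mz -0.07 grip 16.7 78.0
{'a': array([671.73745941,  66.19047462]), 'b': array([671.05346865,  -9.8064474 ]), 'c': array([447.06254059,  -7.79047462]), 'd': array([447.74653135,  68.2064474 ])}
yaw -0.20730405061775503
```

View pics/st3.png

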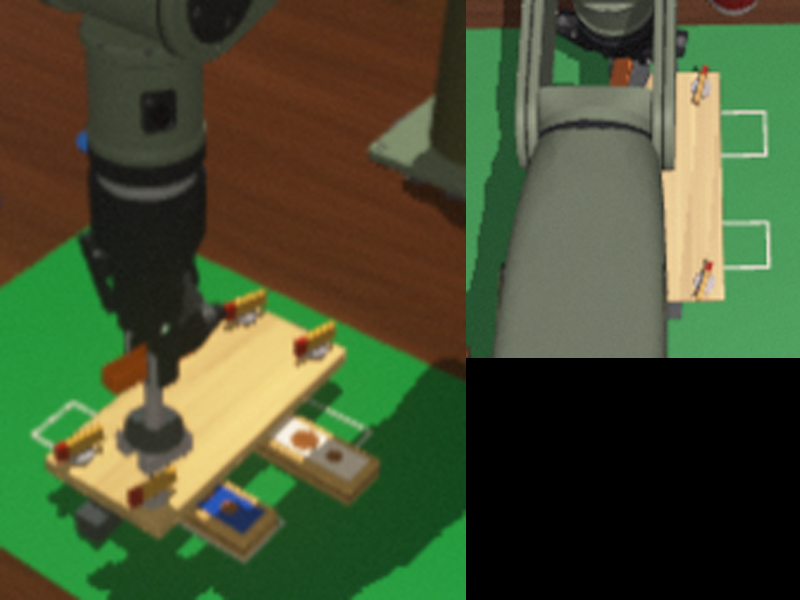

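The wrench is held well over nut a at (152,440). However, the white plaque at (320,455) has been knocked out of its bay: both of its circles now show. I'll park the wrench on the coaster and push white home again before tightening anything.

```bash
python3 - <<'E'
from act import *
a=np.pi-0.028; h=np.array((437.,399.))
ctrl.move_ptp(V(h,200),Rz(a)); ctrl.move_l(V(h,112),vel=120); print(ctrl.move_l(V(h,100.5),vel=25,threshold=4)); st('placed')
ctrl.gripper_to(50); ctrl.move_l(V(h,180),vel=200)
ctrl.move_ptp(V((420,470),260),Rz(a))
p,d=shot('top',(60,140,285,280),'t4',3.5); print(plaque2(p)); wrench(p,'top',105); st()
E
```

```text
True
placed t 29.4 pos [437.4 399.2 102.8] F [-0.9 -0.5  4.2] Mz -0.01 grip 16.8 78.9
{'blue': (array([627. , 113.5]), array([25.6, 33.8]), np.float32(-0.021), 94), 'white': (array([529.2, 131.9]), array([30.5, 74.4]), np.float32(-0.02), 219)}
top orange 194 91 242 (array([438.52456665, 398.16018677]), [18.386825561523438, 76.68923950195312], np.float32(-0.010682454))
top orange 57 78 143 (array([704.84100342, 443.30471802]), [5.478708267211914, 88.52518463134766], np.float32(-0.124772154))
 t 30.9 pos [418.9 468.8 257. ] F [-0.2  0.6 -1.5] Mz 0.03 grip 49.7 0.0
```

View pics/t4.png

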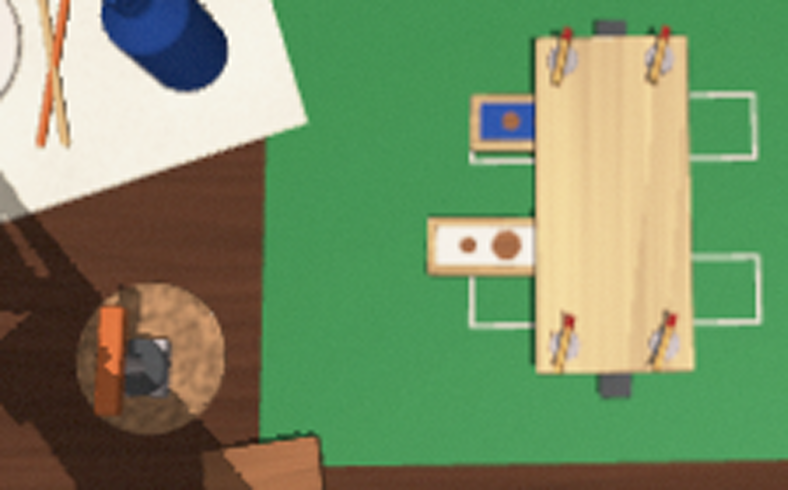

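White has been shifted about 33 mm in +x and partly out, to (480,246). The wrench stands on the coaster at (140,362). Now I'll re-slide white.

```bash
python3 - <<'E'
from act import *
slide((528.7,125.8),-0.015,-67,28)
ctrl.move_ptp(V((420,470),260),Rz(np.pi-.028))
p,d=shot('top',(60,140,285,280),'t5',3.5); print(plaque2(p)); wrench(p,'top',105); st()
# bay outline mids (z=0) on the -y side
for r in((93,159),(256,324)): print(onz('top',(60+725/3.5-.5,140+np.mean(r)/3.5-.5),0).round(1))
E
```

```text
down t 33.6 pos [529.9 151.   28.8] F [ 0.   1.1 -0.7] Mz -0.03 grip 65.9 0.0
gripped t 33.9 pos [530.1 151.   29.3] F [-0.9  0.8  4.9] Mz -0.02 grip 43.3 31.1
aligned t 35.1 pos [495.1 169.   29.2] F [ 2.4 -1.2  6.3] Mz 0.09 grip 43.4 31.0
hit True t 36.6 pos [494.  117.5  29.3] F [0.5 1.5 2.9] Mz 0.12 grip 43.4 30.6
press xy of plaque middle [-66.2  62.7]
{'blue': (array([627. , 113.5]), array([25.6, 33.8]), np.float32(-0.021), 94), 'white': (array([495.7, 114.3]), array([30.2, 38.7]), np.float32(-0.02), 160)}
top orange 198 91 241 (array([438.5506897 , 398.13409424]), [18.387020111083984, 76.7197036743164], np.float32(-0.013289427))
top orange 58 78 142 (array([704.82940674, 443.15084839]), [5.546141147613525, 88.51763916015625], np.float32(-0.1290175))
 t 39.2 pos [420.4 468.7 258.9] F [0.3 0.2 0.2] Mz 0.01 grip 62.1 0.0
[[624.7 -61.6   0. ]]
[[492.1 -57.8   0. ]]
```

```bash
cat >> act.py <<'E'
def yaw_now():
    R=sensors.read_state()['eef_rot']; return np.arctan2(R[1,0],R[0,0])%(2*np.pi)
def tighten(n,th0,th1,zg,over=.14,mmax=.9,dz=None):
    "zg: TCP z minus foot z. wrench to angle th0, drop, turn to th1+over, back off, lift"
    xy=NUT[n]; Y=lambda t: Rz(np.pi+YAW-t)
    ctrl.move_ptp(V(xy,zg+85),Y(th0)); ctrl.move_l(V(xy,zg+66),vel=120)
    e=sensors.read_state()['eef_pos'][:2]-xy
    hit=ctrl.move_l(V(xy,zg+45.5),vel=40,threshold=8); s=st(f'{n} seated hit {hit} foot {sensors.read_state()["eef_pos"][2]-zg:.1f}')
    if s['eef_pos'][2]-zg>54: print('NOT SEATED'); return False
    z=s['eef_pos'][2]; t=th0; M=[]
    while t<th1+over-1e-6:
        t=min(t+.1,th1+over); ctrl.move_l(V(xy,z),rot=Y(t),vel=150)
        M.append(round(sensors.read_state()['wrist_torque'][2],2))
        if abs(M[-1])>mmax: break
    print('Mz',M,'t',round(t,2),'yaw turn',round(np.pi+YAW-yaw_now(),3)); s=st('turned')
    t-=over; ctrl.move_l(V(xy,z),rot=Y(t),vel=150); st('eased')
    ctrl.move_l(V(xy,zg+85),vel=150); return True
E
python3 - <<'E'
from act import *
a=np.pi-0.02; h=(437.6,399.)
ctrl.gripper_to(50,90)
ctrl.move_ptp(V(h,190),Rz(a)); ctrl.move_l(V(h,102),vel=100,threshold=10)
ctrl.gripper_to(5,90); s=st('grip'); zg=s['eef_pos'][2]-3; print('zg',zg); open('zg','w').write(str(zg))
ctrl.move_l(V(h,zg+110),vel=150)
print(tighten('a',.2,1.18,zg)); 
E
```

```text
grip t 41.4 pos [438.3 399.2 103. ] F [ 0.6 -0.4  3. ] Mz 0.02 grip 16.8 88.7
zg 100.02566887234175
a seated hit True foot 44.9 t 44.6 pos [671.3  66.1 144.9] F [ 0.5 -0.6  4.9] Mz -0.0 grip 16.8 88.8
Mz [np.float64(-0.03), np.float64(0.07), np.float64(0.11), np.float64(0.05), np.float64(0.09), np.float64(0.09), np.float64(0.08), np.float64(0.06), np.float64(0.1), np.float64(0.05), np.float64(0.04), np.float64(0.08)] t 1.32 yaw turn 1.316
turned t 47.6 pos [670.7  65.4 145. ] F [-3.7 -5.   3.6] Mz 0.08 grip 16.7 88.8
eased t 47.9 pos [671.7  66.9 144.9] F [-0.9 -0.8  2.5] Mz -0.02 grip 16.6 88.5
True
```

```bash
python3 - <<'E'
from act import *
zg=float(open('zg').read())
ctrl.move_ptp(V((440,150),zg+110),Rz(np.pi-.3))
p,d=shot('scene',(205,165,345,260),'s6',5); p,d=shot('top',(195,135,275,265),'t6',4.3)
print({k:v[1:] for k,v in nuts(p).items()})
a=cv2.imread('pics/s6.png')[:, :520]; b=cv2.imread('pics/t6.png'); b=cv2.resize(b,(278,int(b.shape[0]*278/b.shape[1])))
c=np.zeros((475,798,3),np.uint8); c[:,:520]=a; c[:min(475,b.shape[0]),520:]=b[:475]; cv2.imwrite('pics/c6.png',c); st()
E
```

```text
{'a': (array([  6. , -15.9]), 16.9, 1.202, 9), 'b': (array([16.6, -4.2]), 17.1, 0.237, 6), 'c': (array([16.1, -5.8]), 17.1, 0.337, 7), 'd': (array([16.5, -4.7]), 17.1, 0.268, 6)}
 t 49.4 pos [441.4 149.7 210.1] F [-0.3 -0.4 -2.9] Mz 0.03 grip 16.5 88.0
```

View pics/c6.png

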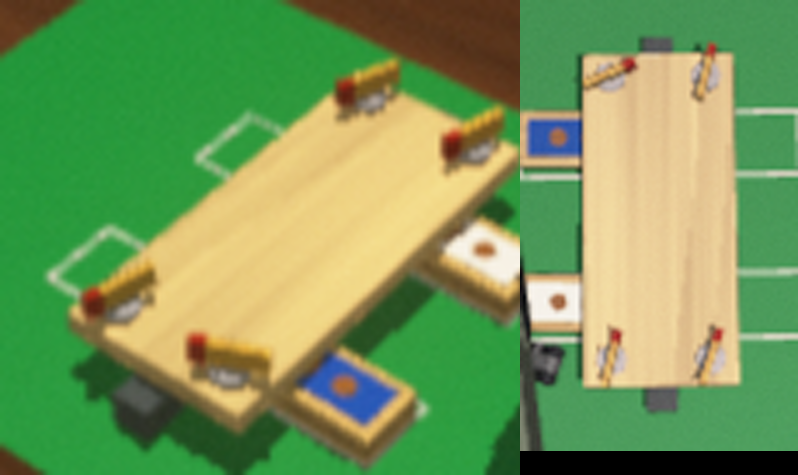

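Nut a is at about 1.2 rad, halfway (upper left of the top view at (610,75)). Both plaques are still home. Next are c, b and d.

```bash
python3 - <<'E'
from act import *
zg=float(open('zg').read())
for n,t in(('c',.3),('b',.22),('d',.26)):
    if not tighten(n,t,1.18,zg): break
ctrl.move_ptp(V((440,150),zg+110),Rz(np.pi-.3))
p,d=optics.grab_frame('top'); print({k:v[1:] for k,v in nuts(p).items()},plaque2(p)); st()
E
```

```text
c seated hit False foot 45.3 t 51.1 pos [447.   -7.8 145.3] F [-0.2  0.4 -2.4] Mz -0.03 grip 16.7 88.1
Mz [np.float64(-0.01), np.float64(0.13), np.float64(0.13), np.float64(0.1), np.float64(0.11), np.float64(0.08), np.float64(0.11), np.float64(0.11), np.float64(0.08), np.float64(0.1), np.float64(0.1)] t 1.32 yaw turn 1.317
turned t 53.8 pos [445.8  -8.1 145. ] F [-5.  -4.1  0.3] Mz 0.1 grip 16.4 88.4
eased t 54.1 pos [447.2  -7.3 145.3] F [-1.1  1.  -3. ] Mz 0.0 grip 16.3 88.1
b seated hit True foot 44.9 t 56.3 pos [670.5  -9.8 144.9] F [-0.6 -0.2  4.6] Mz 0.03 grip 16.3 89.3
Mz [np.float64(-0.02), np.float64(0.03), np.float64(0.06), np.float64(0.05), np.float64(0.13), np.float64(0.07), np.float64(0.04), np.float64(0.04), np.float64(0.09), np.float64(0.07), np.float64(0.0)] t 1.32 yaw turn 1.316
turned t 59.0 pos [670.2 -10.6 145. ] F [-2.8 -4.4  3.5] Mz 0.0 grip 16.5 89.0
eased t 59.3 pos [671.   -9.3 144.9] F [-1.  -1.1  1.8] Mz -0.03 grip 16.5 88.8
d seated hit False foot 45.3 t 61.6 pos [447.6  68.2 145.4] F [-0.1 -0.5 -2.5] Mz 0.02 grip 16.3 88.4
Mz [np.float64(0.05), np.float64(0.11), np.float64(0.16), np.float64(0.16), np.float64(0.15), np.float64(0.1), np.float64(0.08), np.float64(0.09), np.float64(0.05), np.float64(0.11), np.float64(0.03)] t 1.32 yaw turn 1.318
turned t 64.4 pos [446.3  67.7 145. ] F [-3.8 -4.  -0.3] Mz 0.03 grip 16.4 88.6
eased t 64.7 pos [447.8  68.6 145.4] F [-0.2 -0.7 -3.2] Mz -0.08 grip 16.6 88.3
{'a': (array([  6. , -15.9]), 16.9, 1.202, 9), 'b': (array([  5.5, -15.9]), 16.8, 1.23, 8), 'c': (array([  6.4, -15.4]), 16.7, 1.167, 7), 'd': (array([  6.1, -16.9]), 18.0, 1.216, 6)} {'blue': (array([627. , 113.5]), array([25.6, 33.8]), np.float32(-0.021), 94), 'white': (array([495.7, 114.3]), array([30.2, 38.7]), np.float32(-0.02), 157)}
 t 65.9 pos [439.4 149.4 208.9] F [-0.2 -0.5 -2.1] Mz 0.03 grip 16.1 88.4
```

```bash
sed -i 's/t=min(t+.1,th1+over)/t=min(t+(.1 if t<2.2 else .04),th1+over)/; s/t-=over; ctrl/t-=min(over,.14); ctrl/' act.py
python3 - <<'E'
from act import *
zg=float(open('zg').read())
print(tighten('a',1.19,2.36,zg,over=.4,mmax=.5))
ctrl.move_ptp(V((440,150),zg+110),Rz(np.pi-1.5))
p,d=optics.grab_frame('top'); print({k:v[1:] for k,v in nuts(p).items()}); p,d=optics.grab_frame('scene');  print({k:v[1:] for k,v in nuts(p,'scene').items()});st()
E
```

```text
a seated hit True foot 60.5 t 67.5 pos [673.1  66.4 160.6] F [-0.8 -0.   4.9] Mz 0.04 grip 16.7 89.4
NOT SEATED
False
{'a': (array([  6. , -15.9]), 16.9, 1.202, 9), 'b': (array([  5.5, -15.9]), 16.8, 1.23, 8), 'c': (array([  6.1, -15.8]), 17.0, 1.194, 6), 'd': (array([  6.1, -16.9]), 18.0, 1.216, 6)}
{'a': (array([  3.9, -15.9]), 16.4, 1.32, 7), 'b': (array([  6.6, -13.6]), 15.1, 1.108, 4), 'c': (array([  7.7, -13.2]), 15.3, 1.03, 4), 'd': (array([  7.2, -14.2]), 15.9, 1.094, 7)}
 t 68.6 pos [441.5 149.6 210.2] F [-0.1 -0.9 -1.6] Mz 0.04 grip 16.2 88.4
```

The wrench rested on top of nut a's bar (foot at 60.5). The turning forces and the earlier readings agree on about a +1.2 mm x bias in the camera positions, and the arm had a +1.4 mm settling error on top. I'll correct both.

```bash
cat > e.py <<'E'
s=open('act.py').read()
s=s.replace("NUT=dict(","NUT=dict((k,v+[-1.4,0]) for k,v in dict(").replace("d=pw(-112,38))\n","d=pw(-112,38)).items())\n")
s=s.replace("    e=sensors.read_state()['eef_pos'][:2]-xy\n","    ctrl.hold(.25); e=sensors.read_state()['eef_pos'][:2]-xy; print('e',e.round(1))\n")
s=s.replace("ctrl.move_l(V(xy,zg+45.5),vel=40","ctrl.move_l(V(xy-e,zg+66),vel=100); ctrl.hold(.15); st(); hit=ctrl.move_l(V(xy-e,zg+45.5),vel=40")
open('act.py','w').write(s)
E
python3 e.py
python3 - <<'E'
from act import *
zg=float(open('zg').read())
print(NUT,tighten('a',1.2,2.36,zg,over=.4,mmax=.5))
ctrl.move_ptp(V((440,150),zg+110),Rz(np.pi-1.5))
p,d=optics.grab_frame('top'); print({k:v[1:] for k,v in nuts(p).items()}); st()
E
```

```text
e [0.4 0.2]
 t 70.5 pos [670.   65.9 166. ] F [-0.1  0.5 -3.1] Mz 0.05 grip 16.5 88.3
a seated hit True foot 45.0 t 71.0 pos [669.3  66.  145. ] F [-1.   0.6  5.7] Mz -0.0 grip 16.4 89.4
Mz [np.float64(-0.0), np.float64(-0.03), np.float64(-0.02), np.float64(-0.01), np.float64(-0.02), np.float64(0.07), np.float64(0.03), np.float64(0.01), np.float64(0.02), np.float64(0.0), np.float64(0.05), np.float64(0.03), np.float64(0.03), np.float64(0.05), np.float64(0.04), np.float64(0.04), np.float64(0.1), np.float64(0.06), np.float64(0.41), np.float64(1.05)] t 2.6 yaw turn 2.597
turned t 76.0 pos [670.5  66.1 145. ] F [ 1.2 -3.6 -0.6] Mz 1.05 grip 16.5 89.1
eased t 76.3 pos [670.   66.8 145. ] F [-0.9 -0.4  1.1] Mz -0.01 grip 16.4 89.0
{'a': array([670.33745941,  66.19047462]), 'b': array([669.65346865,  -9.8064474 ]), 'c': array([445.66254059,  -7.79047462]), 'd': array([446.34653135,  68.2064474 ])} True
{'a': (array([-13.6, -12.9]), 18.7, 2.375, 7), 'b': (array([  5.9, -15.8]), 16.9, 1.204, 7), 'c': (array([  6.4, -15.4]), 16.7, 1.167, 7), 'd': (array([  6.1, -16.9]), 18.0, 1.216, 6)}
 t 77.8 pos [441.1 149.8 210. ] F [ 0.5  0.1 -1.9] Mz -0.03 grip 16.1 88.7
```

```bash
python3 - <<'E'
from act import *
zg=float(open('zg').read())
for n in 'cbd':
    if not tighten(n,1.2,2.36,zg,over=.4,mmax=.5): break
ctrl.move_ptp(V((440,200),zg+110),Rz(np.pi-1.5))
p,d=shot('top',(60,140,285,280),'t7',3.5); print({k:v[1:] for k,v in nuts(p).items()},plaque2(p)); st()
E
```

```text
e [0.6 0.2]
 t 79.4 pos [445.1  -8.1 166.1] F [ 0.2  0.6 -2.4] Mz 0.02 grip 16.5 88.6
c seated hit True foot 44.9 t 79.9 pos [444.4  -7.9 144.9] F [-0.5 -0.1  5.3] Mz -0.0 grip 16.2 89.8
Mz [np.float64(-0.02), np.float64(-0.04), np.float64(-0.07), np.float64(-0.03), np.float64(0.01), np.float64(-0.01), np.float64(-0.01), np.float64(0.01), np.float64(-0.02), np.float64(0.01), np.float64(0.06), np.float64(0.1), np.float64(0.06), np.float64(0.15), np.float64(0.05), np.float64(0.1), np.float64(0.07), np.float64(0.11), np.float64(0.32), np.float64(0.95)] t 2.6 yaw turn 2.595
turned t 84.9 pos [446.   -8.2 145. ] F [ 3.4 -3.2 -3.4] Mz 0.95 grip 16.2 89.1
eased t 85.2 pos [445.4  -7.5 144.9] F [ 0.6 -2.5  0.5] Mz 0.04 grip 16.2 89.2
e [ 0.4 -0.1]
 t 87.7 pos [669.2  -9.7 166.1] F [-0.   0.7 -2.5] Mz -0.02 grip 16.9 89.1
b seated hit True foot 44.9 t 88.2 pos [668.6  -9.6 144.9] F [-0.9  0.1  5.1] Mz -0.04 grip 16.6 90.2
Mz [np.float64(-0.02), np.float64(0.02), np.float64(0.02), np.float64(-0.02), np.float64(-0.0), np.float64(-0.01), np.float64(-0.04), np.float64(0.01), np.float64(-0.01), np
[... 830 characters left out ...]
t64(0.08), np.float64(0.11), np.float64(0.11), np.float64(0.12), np.float64(0.33), np.float64(0.95)] t 2.6 yaw turn 2.596
turned t 101.5 pos [446.6  67.9 145. ] F [ 4.5 -4.4 -3.1] Mz 0.95 grip 16.0 89.6
eased t 101.8 pos [446.   68.6 144.9] F [ 1.2 -1.2 -0.1] Mz 0.06 grip 16.6 89.7
{'a': (array([-13.6, -12.9]), 18.7, 2.375, 7), 'b': (array([-13.5, -12.1]), 18.1, 2.403, 9), 'c': (array([-12.8, -12.3]), 17.7, 2.366, 7), 'd': (array([-13.2, -13.1]), 18.6, 2.351, 8)} {'blue': (array([627. , 113.5]), array([25.6, 33.8]), np.float32(-0.021), 93), 'white': (array([495.7, 114.3]), array([30.2, 38.7]), np.float32(-0.02), 162)}
 t 102.9 pos [439.  199.1 208.5] F [ 0.3 -0.  -2.5] Mz 0.01 grip 16.3 89.5
```

All four nuts are on their stops and both plaques are home. I'll put the wrench back on the coaster.

```bash
python3 - <<'E'
from act import *
zg=float(open('zg').read()); a=np.pi-.028; h=np.array((442.,397.5))
ctrl.move_ptp(V(h,200),Rz(a)); ctrl.move_l(V(h,zg+12),vel=120); print(ctrl.move_l(V(h,zg+1),vel=20,threshold=4)); st('placed')
ctrl.gripper_to(40,20); ctrl.move_l(V(h,190),vel=120)
ctrl.move_ptp(V((300,480),300),Rz(a)); ctrl.hold(.5)
p,d=shot('top',(60,140,285,280),'t8',3.5); wrench(p,'top',105); print(plaque2(p),{k:v[3] for k,v in nuts(p).items()}); st()
E
```

```text
True
placed t 105.4 pos [442.1 397.5 103. ] F [-0.2 -0.2  4.9] Mz -0.02 grip 16.4 90.2
top orange 212 91 241 (array([441.07174683, 396.94662476]), [17.887794494628906, 76.97376251220703], np.float32(-0.031374443))
top orange 59 78 142 (array([704.82940674, 443.15084839]), [5.546141147613525, 88.51763916015625], np.float32(-0.1290175))
top orange 30 73 171 (array([626.82293701, 452.32275391]), [4.3295698165893555, 51.40458679199219], np.float32(-0.10773808))
{'blue': (array([627. , 113.5]), array([25.6, 33.8]), np.float32(-0.021), 94), 'white': (array([495.7, 114.3]), array([30.2, 38.7]), np.float32(-0.02), 162)} {'a': 2.388, 'b': 2.403, 'c': 2.366, 'd': 2.351}
 t 108.0 pos [300.2 479.9 299.9] F [-0.4  0.6  0.5] Mz 0.02 grip 39.8 0.0
```

View pics/t8.png

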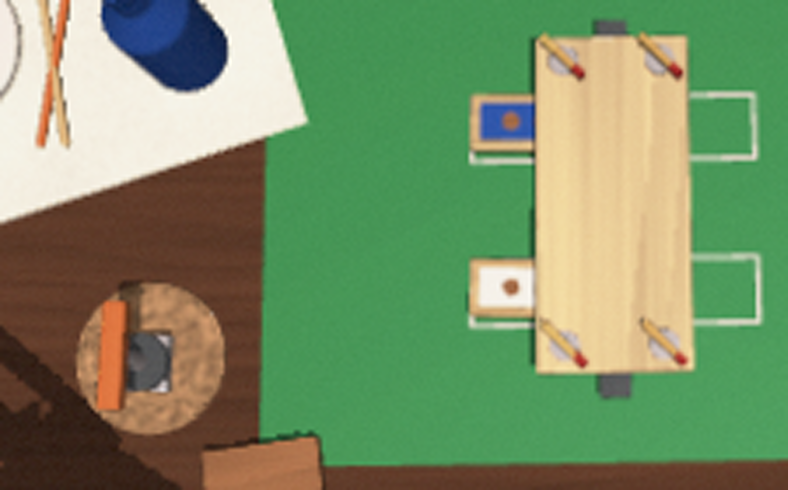

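The picture shows the wrench upright on the coaster at (145,357), all four nuts turned to the stop, and both plaques home at (503,122) and (503,287). Handing in.

```bash
python3 -c "
from plant import ctrl
print(ctrl.finish_job())"
```

```text
the job is handed in; nothing more can be done
None
```

I've handed the job in at about 108 s: both plaques (blue, and white after re-seating it when it was knocked out) are home against the rib, all four nuts were tightened in cross order to half way and then to their stops, and the wrench is upright on its coaster; blue had to be drawn back out once because I first pushed it in crooked.

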